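Start the loose clamp screw of a screen-printing board

TASK

The screen lies in two hinge clamps: one clamp screw is tight, the other stands loose in its threaded boss with its thread not yet caught. Take the loose screw by its black knob, turn it backward (anticlockwise seen from above) until you feel it drop off the start of the thread, then turn it forward (clockwise) one full turn so that it is properly started. Finish while holding the knob, the screw upright and still one turn in, and leave the squeegee, ink jar, tape roll and palette knife where they lie.

Things in the scene. Friction and masses are not known exactly. Their poses are not given: they have to be found in the camera images.
- screw: the loose clamp screw, 140 g, upright (z up) in either boss; origin: centre of its lower tip. From the tip up: plain steel pilot, 16 mm dia x 33 mm, with 0.4 mm play all round in the boss (let go, it may lean 2 degrees); right-handed coarse single-start thread, 20 mm dia, 5 mm rise per turn; ribbed round black knob, 40 mm dia, straight sides from 70 to 89 mm. x axis: to the white dash on top
- screw_knob (a point): centre of the loose screw's knob, on its axis, 79.5 mm above the tip, at the height to grip. Not yet caught, the screw rests by its own weight on the boss's thread: turned backward it climbs 5 mm per turn, then falls 5 mm at once (if the hand lets it) where the thread ends pass. Forward from there it winds down 5 mm per turn
- screw_mark (a point): the white paint dash on top of the loose screw's knob, 17 mm from the axis, 92 mm above the tip. At the start the drop is between 0.2 and 0.7 of a backward turn away. The thread has about 0.9 mm of end play; some 5 mm deeper than one turn in, the tip meets the screen frame
- boss_left (a point): centre of the mouth of the left clamp's threaded boss (aluminium, 36 mm dia, flat top 102 mm above the table); z up along the thread's axis, x as the board's. Boss and clamp (a blue C, 60 mm wide) are fixed to the board. The thread begins 3 mm below the mouth
- boss_right (a point): the same for the right clamp, 240 mm from the left one
- board: portable textile printing board, fixed: plywood 460 x 460 x 12 mm with an aluminium screen frame 286 x 360 mm, top at 53 mm, in two blue hinge clamps; origin on the table midway between the bosses, which lie at y = +120 mm (left) and -120 mm (right); the screen is on the -x side, the hinges on the +x side. Nothing fixed is higher than the bosses (102 mm) but the tight screw
- tight_screw: the other clamp screw, same make, already tight on the screen frame, in the other boss (its knob stands from 119 to 145 mm above the table, about 14 mm lower than the loose one). Origin at its tip
- squeegee: bystander: squeegee lying in the screen, wooden handle 200 x 30 x 22 mm with an orange blade; origin at the centre of the handle's underside
- ink_jar: bystander: white ink jar with black lid, 76 mm diameter, 85 mm tall, standing on the board between the hinges; origin at its underside
- tape_roll: bystander: roll of tan masking tape lying flat, 100 mm outside, 76 mm inside, 24 mm tall; origin at its underside
- palette_knife: bystander: palette knife lying flat on the right; origin at its underside
Not all that is in view belongs to the job. What is shaped like the screw but orange or yellow is not meant.

How it is judged:
By the outcome, as a careful person would: the job done as asked, in the order asked, and still so for the second after the job is handed in, while the arm keeps its last pose, push and grip.
It also fails if it takes over 72 s, if anything falls off the work surface, if the arm or the gripper's body presses on something with over 40 N, if the wrist force passes 120 N, or if a joint passes its speed limit or range.

ROBOT

A 6-joint arm with a two-finger parallel gripper is mounted at the origin on the work surface. World frame = base frame: x ahead of the robot, y to its left, z up, the work surface at z = 0. Lengths are in mm, angles in rad, forces in N, time in s.
With the tool pointing down it reaches from about 275 to 750 mm from the base axis. Payload 10.2 kg.
Tool frame: the origin (TCP) lies midway between the tips of the shut fingers; the grasp point (between the pads) lies 19 mm behind it; z points along the fingers, y is the direction in which the jaws open and shut (so a half turn about z gives the same grasp; the last joint's range is limited). The gripper opens to 85 mm and grips with 20 to 120 N. Pads are 22 mm wide; open, the fingers measure 114 mm over their backs; the gripper's body (76 mm by 85 mm) begins 54 mm behind the grasp point. The pads swing forward as they close: fully open they stand 13 mm farther back than shut.
Start: joints at [-1.441, 0.313, 1.498, -0, 1.331, -0.223], TCP at [181.389, -492.676, 231.294] pointing down, gripper open.
Joint ranges: [-2.94, 2.94], [-0.97, 2.17], [0.19, 2.56], [-1.23, 4.37], [0.02, 3.11], [-2.88, 2.88]. Speed limits (rad/s): [2.39, 2.39, 3.01, 3.14, 3.14, 3.14].

INTERFACE

Orientations are given as a unit quaternion [w, x, y, z].
In Python, from rig import sense, optics, ctrl gives the robot as it stands.
- The arm moves only by the tool play_rows, never from a script. Its argument "plan" is a list of rows, each a list of 7 numbers: the shift along the world's x, y, z in mm, then the turn, a rotation vector about the world's x, y, z in rad, then the opening, from -1 (shut) to 1 (fully open), so that 0 is half open. A call has 1 to 5 rows; each row shifts and turns the pose as measured when the row begins; what a row does not reach is not made up. A row lasts 1/12 s, in which the tool goes at most 41.7 mm and 7.16 degrees, less where a joint would pass 70% of its speed; a pose out of reach is approached as far as the arm can. A call is refused whole if a number of a shift passes 41.7 or a number of a turn 0.125, either way. A call with a gripper value outside its range is refused whole. The fingers move at their own pace and stop on an object; "grip_force" is the grip in N (left out, the last holds). Time passes only in rows, so rows that do not move let the fingers close. It gives the time, the measured TCP pose, the force and the opening at its end, in the units of the state.
- sense(): the state, without advancing time (a new reading comes with each control period).
- optics.capture(name): name is "scene" or "top" or "wrist"; returns a dict with "img" (400x640x3 uint8, blue, green, red), "fx", "fy", "cx", "cy" (pixels), "world_to_cam" (4x4, takes a point from world to camera coordinates). Camera axes: x right, y up, looking along -z (the intrinsics and any distortion apply to the point x, -y, -z); pixel columns grow to the right and rows downward; lengths in mm; the calibration is good to about 2 mm. A picture is of the moment at which its call begins. There is no depth.
- ctrl.finish_job(): hands the job in, once; it reports no verdict.
The state is a dict: "time_s": time; "joints": joint angles; "dq": joint speeds; "tau": joint torques, N m; "eef_pos": TCP position; "ee_rot": TCP orientation; "force": force on the tool from outside, world axes, zero at the start; "wrist_torque": the same for the moment, N m; "grip_width": opening from 0.0 (shut) to 1.0 (fully open).
Only numpy, scipy, OpenCV 4.12 (cv2) and the standard library are available. Lean on these libraries where they do the work, as an engineer would, in place of code of your own. Each camera call takes 0.05 s, during which the arm holds its last target. There are 200 camera calls.

## Working session

There is one attempt and no reset: what is moved stays moved. The work goes in short steps, Python scripts to look and compute and a tool call to move; the robot and the scene stay as the last step left them, time stands still between calls to the robot, and variables do not carry over. Pictures are saved under pics/ and viewed, about 8 in all and at most 12, crops included, and the job is handed in when it is done.

Besides the shell and the picture viewer there is one more tool, called after "Emit:" in YAML: its name, and indented under it one key for each argument. play_rows: Moves the arm, as the interface text tells. Its arguments: {"type":"object","properties":{"plan":{"type":"array"},"grip_force":{"type":"number"}},"required":["plan"]}

```bash
ls; mkdir -p pics
python3 - <<'E'
from rig import sense, optics
import cv2, numpy as np
s=sense(); print(s)
for n in ["scene","top"]:
    c=optics.capture(n); cv2.imwrite(f"pics/{n}0.png",c["img"]); print(n,[c[k] for k in("fx","fy","cx","cy")],c["world_to_cam"], [k for k in c])
E
```

```text
pics
{'time_s': 0.0, 'joints': array([-1.44142010e+00,  3.13459421e-01,  1.49846627e+00, -1.80332138e-05,
        1.33100800e+00, -2.23414482e-01]), 'dq': array([ 0.00065702, -0.00089251, -0.00081476,  0.00194479, -0.00133487,
       -0.00076536]), 'tau': array([-2.39825873e-03, -4.12278879e+01, -2.59746820e+01, -3.24565435e-04,
        4.09317494e-03, -8.48605794e-06]), 'eef_pos': array([ 181.33826662, -492.39947173,  230.71927336]), 'ee_rot': array([-6.70188311e-04,  9.84482040e-01,  1.75484083e-01,  2.27680357e-05]), 'force': array([-0.47518231, -0.17829678, -0.18534604]), 'wrist_torque': array([-0.01333305, -0.0373674 ,  0.01103655]), 'grip_width': 1.0018330610686303}
scene [415.79028903508146, 415.79028903508146, 323.0700553756027, 193.11415304685383] [[-6.07028439e-01  7.94668159e-01  4.35792861e-03  3.83800833e+02]
 [-6.56860262e-01 -5.04831614e-01  5.60071101e-01  3.32314996e+02]
 [ 4.47270690e-01  3.37116536e-01  8.28433082e-01 -1.51383795e+03]
 [ 0.00000000e+00  0.00000000e+00  0.00000000e+00  1.00000000e+00]] ['img', 'fx', 'fy', 'cx', 'cy', 'world_to_cam']
top [440.587861257892, 440.587861257892, 319.66366890800543, 203.9967067122937] [[-2.86273537e-02 -9.99568510e-01  6.57788661e-03  1.95995421e+01]
 [ 9.86331173e-01 -2.71787530e-02  1.62518101e-01 -6.16287802e+02]
 [-1.62269197e-01  1.11404378e-02  9.86683636e-01 -1.33047284e+03]
 [ 0.00000000e+00  0.00000000e+00  0.00000000e+00  1.00000000e+00]] ['img', 'fx', 'fy', 'cx', 'cy', 'world_to_cam']
```

View pics/scene0.png

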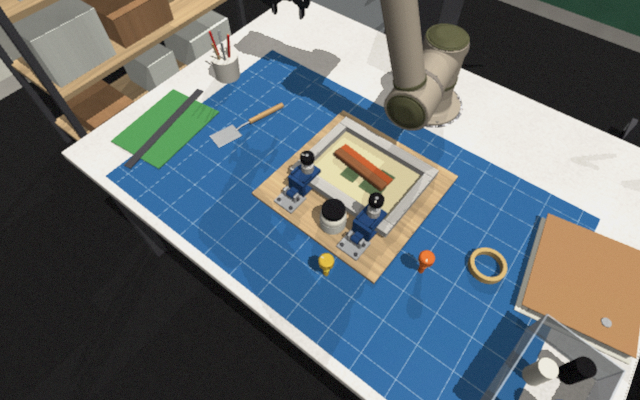

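View pics/top0.png

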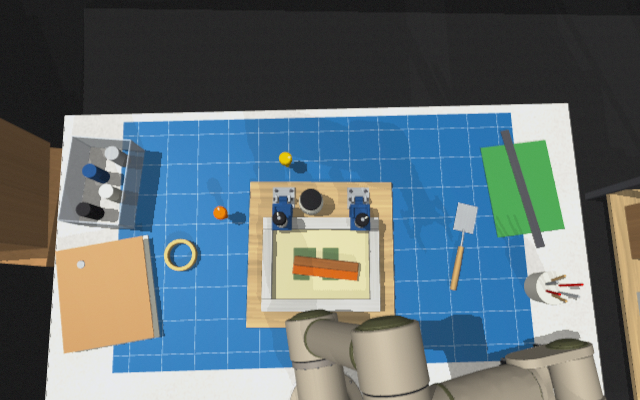

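The scene view shows the black knobs at about (307,158), right clamp, and (376,201), left clamp. In the top view they are at (280,217) left and (362,219) right. The orange and yellow decoys stand apart from them. I'll triangulate both knobs to see which is higher.

```bash
cat > h.py <<'E'
import numpy as np, cv2
from rig import sense, optics
def ray(c,u,v):
    W=np.array(c["world_to_cam"]);R,t=W[:3,:3],W[:3,3]
    d=R.T@np.array([(u-c["cx"])/c["fx"],-(v-c["cy"])/c["fy"],-1.]); return -R.T@t,d/np.linalg.norm(d)
def plane(c,u,v,z):
    o,d=ray(c,u,v); return o+d*(z-o[2])/d[2]
def tri(rs):
    A=sum(np.eye(3)-np.outer(d,d) for o,d in rs);b=sum((np.eye(3)-np.outer(d,d))@o for o,d in rs)
    p=np.linalg.solve(A,b); return p,[np.linalg.norm(np.cross(p-o,d)) for o,d in rs]
def proj(c,p):
    q=np.array(c["world_to_cam"])@np.append(p,1); return c["cx"]+c["fx"]*q[0]/-q[2], c["cy"]-c["fy"]*q[1]/-q[2]
E
python3 - <<'E'
from h import *
s=optics.capture("scene");t=optics.capture("top")
def dark(c,u,v,r=16):
    im=c["img"][v-r:v+r,u-r:u+r]; m=((im.max(2)<45)).astype(np.uint8)
    n,l,st,ce=cv2.connectedComponentsWithStats(m); i=1+np.argmax(st[1:,4]); return ce[i][0]+u-r,ce[i][1]+v-r,st[i]
for n,a,b in [("L",(376,201),(280,217)),("R",(307,158),(362,219))]:
    A=dark(s,*a);B=dark(t,*b);print(n,A,B,tri([ray(s,*A[:2]),ray(t,*B[:2])]))
z=[]
for c,(u,v) in [(s,(376,201)),(t,(280,217)),(s,(307,158)),(t,(362,219))]:
    z.append(cv2.resize(c["img"][v-22:v+28,u-25:u+25],(400,300) if 0 else (300,300),interpolation=cv2.INTER_CUBIC))
cv2.imwrite("pics/z.png",np.vstack([np.hstack(z[:2]),np.hstack(z[2:])]))
E
```

```text
L (np.float64(375.58), np.float64(200.30666666666667), array([  9,   8,  15,  15, 150], dtype=int32)) (np.float64(281.725), np.float64(220.2), array([11, 12, 11, 12, 40], dtype=int32)) (array([557.41693701, 117.17562036, 132.10881717]), [np.float64(1.772962004543769), np.float64(1.7729620045437082)])
R (np.float64(307.11206896551727), np.float64(158.56034482758622), array([ 10,   9,  13,  14, 116], dtype=int32)) (np.float64(361.4736842105263), np.float64(220.32894736842104), array([10, 11, 13, 13, 76], dtype=int32)) (array([ 552.41046663, -119.07085743,  125.48953361]), [np.float64(0.5769118800809148), np.float64(0.576911880081021)])
```

View pics/z.png

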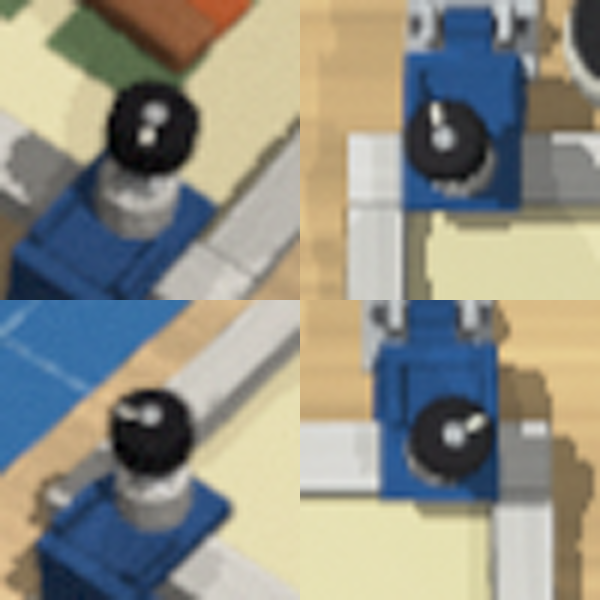

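Both knobs carry a silver spot and a white dash. In the top view the left dash points up (about +x) and the right dash points right and up. I'll triangulate the spots for height.

Run:
```python
from h import *
s=optics.capture("scene");t=optics.capture("top")
# pixel coords from crops: x0+ (px+.5)/6-.5
f=lambda ox,oy,x,y:(ox+(x+.5)/6-.5,oy+(y+.5)/6-.5)
for n,a,b in [("L",f(351,179,155,112),f(255,195,143,137)),("R",f(282,136,150,115),f(337,197,153,136))]:
    print(n,a,b,tri([ray(s,*a),ray(t,*b)]))
    for z in (145,159): print(z,plane(s,*a,z),plane(t,*b,z))
```

```text
L (376.4166666666667, 197.25) (278.4166666666667, 217.41666666666666) (array([563.21568133, 122.65772923, 158.32623579]), [np.float64(0.30285817413336263), np.float64(0.30285817413334526)])
145 [555.05647872 118.70590214 145.        ] [564.89834671 124.04998987 145.        ]
159 [563.76812326 122.57169775 159.        ] [562.99490522 122.87517292 159.        ]
R (306.5833333333333, 154.75) (362.0833333333333, 219.25) (array([ 553.40105028, -119.27972604,  143.53462439]), [np.float64(0.8150006973431918), np.float64(0.8150006973431669)])
145 [ 554.63424557 -119.26324923  145.        ] [ 552.80110061 -118.40939938  145.        ]
159 [ 563.35230619 -111.78137548  159.        ] [ 551.0312476  -116.90676547  159.        ]
```

The left knob top is at (563, 123, 158), so it is the loose one. The right one, with its top at z = 144, is tight. They lie 242 mm apart, which fits the given 240 mm. Tool yaw is j1 − j6 + π/2, so anticlockwise lowers j6. I'll approach with j6 near +2.7.

Emit:
play_rows:
  plan:
    - [22,35,0,0,0,-0.085,1]
    - [22,35,0,0,0,-0.085,1]
    - [22,35,0,0,0,-0.085,1]
    - [22,35,0,0,0,-0.085,1]
    - [22,35,0,0,0,-0.085,1]

```text
time_s: 0.72
eef_pos: [289.1, -317.3, 229.3]
ee_rot: [-0.001, 0.999, -0.049, -0.0]
force: [0.2, 0.5, -0.3]
grip_width: 1.0
```

Emit:
play_rows:
  plan:
    - [22,35,0,0,0,-0.085,1]
    - [22,35,0,0,0,-0.085,1]
    - [22,35,0,0,0,-0.085,1]
    - [22,35,0,0,0,-0.085,1]
    - [22,35,0,0,0,-0.085,1]

```text
time_s: 1.13
eef_pos: [395.2, -144.2, 230.0]
ee_rot: [0.0, 0.964, -0.265, 0.001]
force: [1.0, -0.4, 0.5]
grip_width: 0.999
```

Emit:
play_rows:
  plan:
    - [22,35,0,0,0,-0.085,1]
    - [22,35,0,0,0,-0.085,1]
    - [22,35,0,0,0,-0.085,1]
    - [22,35,0,0,0,-0.085,1]
    - [0,0,0,0,0,0,1]

```text
time_s: 1.55
eef_pos: [482.7, 0.4, 230.6]
ee_rot: [-0.0, 0.903, -0.429, 0.002]
force: [-0.0, -0.3, -0.6]
grip_width: 0.997
```

Emit:
play_rows:
  plan:
    - [22,34,0,0,0,-0.065,1]
    - [22,34,0,0,0,-0.065,1]
    - [20,34,0,0,0,-0.065,1]
    - [16,22,0,0,0,-0.065,1]
    - [0,0,0,0,0,0,1]

```text
time_s: 1.97
eef_pos: [563.2, 128.0, 229.9]
ee_rot: [0.0, 0.837, -0.547, 0.002]
force: [-0.6, -0.1, -0.8]
grip_width: 1.004
```

Run:
```python
from h import *
s=sense();print(s["eef_pos"],s["ee_rot"],s["joints"],s["force"])
c=optics.capture("wrist");cv2.imwrite("pics/w1.png",c["img"]);print(c["world_to_cam"],c["fx"],c["cx"],c["cy"],proj(c,[563.2,122.7,158]),proj(c,[563.2,122.7,102]))
```

```text
[563.16875167 127.96916925 229.88002435] [ 2.21295285e-04  8.37316260e-01 -5.46716413e-01  1.61113436e-03] [ 2.16594481e-02  4.29457486e-01  1.33603169e+00 -2.22809016e-03
  1.37369461e+00  2.74976647e+00] [-0.57565027 -0.10505871 -0.75329839]
[[-9.15601168e-01 -4.02086396e-01 -1.01558172e-03  5.68620003e+02]
 [ 3.87506936e-01 -8.81722272e-01 -2.69080304e-01 -7.14923938e+01]
 [ 1.07298069e-01 -2.46763786e-01  9.63117209e-01 -4.06707236e+02]
 [ 0.00000000e+00  0.00000000e+00  0.00000000e+00  1.00000000e+00]] 356.8988112153989 318.28705465651876 202.18347829985035 (np.float64(323.785641568742), np.float64(208.4670739734898)) (np.float64(322.79301012552804), np.float64(187.92634808701732))
```

View pics/w1.png

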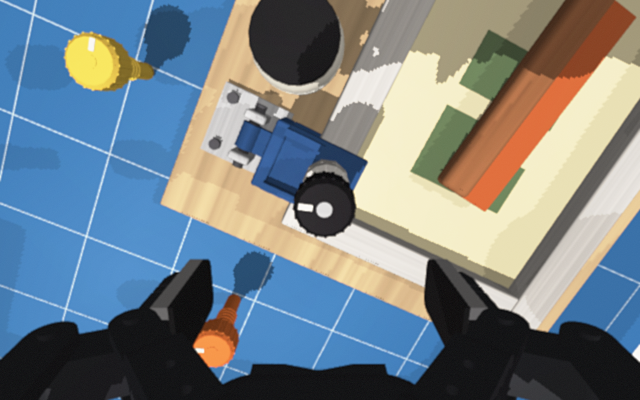

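The wrist picture shows the loose knob's silver spot at (324,209), where (323.8,208.5) was predicted, with the white dash at (305,208). I'll measure both precisely.

```bash
cat >> h.py <<'E'
def knob(c,u,v,z,r=32):
    u,v=int(u),int(v);x0,y0=max(u-r,0),max(v-r,0);g=c["img"][y0:v+r,x0:u+r]
    m=(g.min(2)>130).astype(np.uint8); m=m[:]
    n,l,st,ce=cv2.connectedComponentsWithStats(m);out=[]
    for i in range(1,n):
        if 15<st[i,4]<400 and np.hypot(*(ce[i]+[x0-u,y0-v]))<28:
            p=plane(c,ce[i][0]+x0,ce[i][1]+y0,z); out.append((np.round(ce[i]+[x0,y0],1),st[i,4],np.round(p,1),int(g[l==i].mean())))
    return out
E
python3 - <<'E'
from h import *
c=optics.capture("wrist")
for o in knob(c,324,209,157): print(o)
E
```

```text
(array([321.5, 210.9]), np.int32(205), array([562.8, 123.5, 157. ]), 213)
(array([302.6, 208.5]), np.int32(111), array([574.4, 126.9, 157. ]), 228)
```

Emit:
play_rows:
  plan:
    - [0,-2,-25,0,0,0,1]
    - [0,-2,-25,0,0,0,1]
    - [0,-0.5,-20,0,0,0,1]
    - [0,0,0,0,0,0,1]

```text
time_s: 2.4
eef_pos: [560.3, 115.8, 159.6]
ee_rot: [0.001, 0.838, -0.545, 0.003]
force: [-1.2, -0.7, -1.6]
grip_width: 0.999
```

Run:
```python
from h import *
s=sense();print(s["eef_pos"],s["ee_rot"])
c=optics.capture("wrist");cv2.imwrite("pics/w2.png",c["img"])
u,v=proj(c,[563,123,158]);print(u,v)
for o in knob(c,u,v,157,45): print(o)
g=c["img"];m=(g.max(2)<50).astype(np.uint8);u,v=int(u),int(v);x0,y0=u-70,v-70
cs,_=cv2.findContours(cv2.morphologyEx(m[y0:v+70,x0:u+70],cv2.MORPH_CLOSE,np.ones((9,9))),0,2)
k=max(cs,key=cv2.contourArea);(a,b),r=cv2.minEnclosingCircle(k);print(a+x0,b+y0,r,plane(c,a+x0,b+y0,157))
```

```text
[560.31252548 115.83204496 159.59807523] [ 5.40450751e-04  8.38242577e-01 -5.45288526e-01  3.08438963e-03]
309.1484890894689 275.65274198595444
(array([309. , 276.3]), np.int32(376), array([562.8, 123.8, 157. ]), 205)
(array([282.4, 272.9]), np.int32(193), array([574.4, 127.1, 157. ]), 228)
310.9428482055664 264.3755302429199 46.46363830566406 [564.29547072 118.08379016 157.        ]
```

View pics/w2.png

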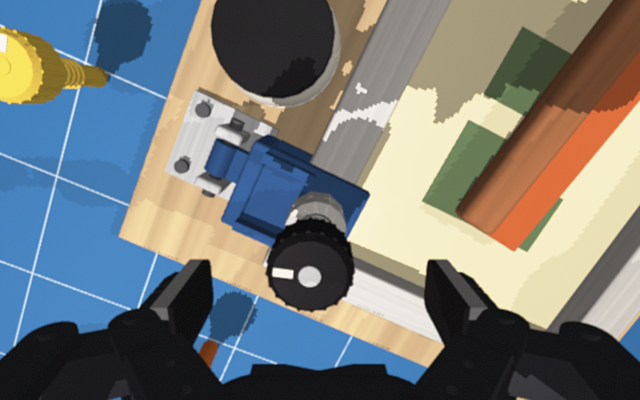

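The silver spot is at (310,276) and the finger tips at (211,262) and (427,262), mid u = 319. The knob is at (562.8, 123.8), which agrees with the earlier fix. I'll centre on it and descend.

Emit:
play_rows:
  plan:
    - [2.5,8,-10,0,0,0,1]
    - [0,0,0,0,0,0,1]
    - [0,0,0,0,0,0,1]

```text
time_s: 2.7
eef_pos: [565.0, 122.8, 154.8]
ee_rot: [-0.002, 0.838, -0.546, 0.006]
force: [-0.3, -0.6, 0.4]
grip_width: 1.002
```

Run:
```python
from h import *
s=sense();print(s["eef_pos"],s["ee_rot"],s["dq"])
c=optics.capture("wrist")
for z in (0,25,-20): print(proj(c,s["eef_pos"]+[0,0,z]))
u,v=proj(c,[563,123,158]);print(u,v)
for o in knob(c,u,v,157,45): print(o)
print(sense()["eef_pos"])
```

```text
[564.98383374 122.80847514 154.84541931] [-0.0015597   0.83779743 -0.54594095  0.00644261] [ 0.00942977  0.00780933  0.00611783  0.00457166 -0.00209935  0.00458924]
(np.float64(321.22993975944513), np.float64(266.0089783661647))
(np.float64(321.1404217842122), np.float64(295.37853303183056))
(np.float64(321.2838648482243), np.float64(248.31693563800673))
325.2512264451865 271.2981771352854
(array([297.5, 268.3]), np.int32(209), array([574.3, 127. , 157. ]), 227)
(array([325.2, 272. ]), np.int32(399), array([562.7, 123.8, 157. ]), 202)
[564.83298708 122.9351387  154.68517035]
```

Emit:
play_rows:
  plan:
    - [-1.5,0,-15,0.004,0.012,0,1]
    - [-1,0,-15,0,0,0,1]
    - [0,0,-3,0,0,0,1]
    - [0,0,0,0,0,0,1]
    - [0,0,0,0,0,0,1]

```text
time_s: 3.17
eef_pos: [562.7, 123.0, 120.7]
ee_rot: [-0.0, 0.838, -0.546, 0.0]
force: [0.5, 0.4, -0.1]
grip_width: 1.001
```

```bash
cat >> h.py <<'E'
from scipy.spatial.transform import Rotation as Ro
def st():
    s=sense();q=s["ee_rot"];R=Ro.from_quat([q[1],q[2],q[3],q[0]]);x=R.as_matrix()[:,0];z=R.as_matrix()[:,2]
    yaw=np.arctan2(x[1],x[0]);tilt=np.cross(z,[0,0,-1])
    print("t%.2f"%s["time_s"],"p",s["eef_pos"].round(2),"yaw %.3f j6 %.3f"%(yaw,s["joints"][5]),"levelrot",tilt.round(4),"F",s["force"].round(2),"M",s["wrist_torque"].round(3),"g %.3f"%s["grip_width"])
    y=R.as_matrix()[:,1];print(" Fjaw %.2f Fx %.2f  jawdir"%(y@s["force"],x@s["force"]),y[:2].round(3))
if __name__=="__main__": st()
E
python3 h.py
```

```text
t3.17 p [562.67 122.98 120.68] yaw -1.154 j6 2.736 levelrot [-0.0004  0.0012  0.    ] F [ 0.55  0.41 -0.12] M [ 0.01  -0.002 -0.017] g 1.001
 Fjaw -0.67 Fx -0.16  jawdir [-0.914 -0.405]
```

Emit:
play_rows:
  plan:
    - [0,0,0,0,0,0,0.1]
    - [0,0,0,0,0,0,0.1]
    - [0,0,0,0,0,0,0.05]
    - [0,0,0,0,0,0,-1]
    - [0,0,0,0,0,0,-1]
  grip_force: 20

```text
time_s: 3.58
eef_pos: [562.8, 122.8, 122.2]
ee_rot: [-0.0, 0.838, -0.545, 0.001]
force: [-1.8, -0.8, -2.6]
grip_width: 0.468
```

```bash
python3 h.py
```

```text
t3.58 p [562.83 122.84 122.25] yaw -1.154 j6 2.736 levelrot [-0.      0.0017  0.    ] F [-1.76 -0.81 -2.6 ] M [-0.157  0.276 -0.017] g 0.468
 Fjaw 1.94 Fx 0.03  jawdir [-0.914 -0.405]
```

Emit:
play_rows:
  plan:
    - [0,0,0,0,0,0,-1]
    - [0,0,0,0,0,0,-1]
    - [0,0,0,0,0,0,-1]

```text
time_s: 3.83
eef_pos: [562.7, 122.9, 122.2]
ee_rot: [-0.0, 0.838, -0.545, 0.001]
force: [-1.1, -0.4, -0.6]
grip_width: 0.462
```

```bash
python3 h.py
```

```text
t3.83 p [562.72 122.85 122.19] yaw -1.154 j6 2.736 levelrot [-0.0001  0.0015  0.    ] F [-1.12 -0.42 -0.57] M [-0.074  0.191 -0.007] g 0.462
 Fjaw 1.19 Fx -0.07  jawdir [-0.914 -0.405]
```

Emit:
play_rows:
  plan:
    - [0,0,0,0,0,0.05,-1]
    - [0,0,0,0,0,0.1,-1]
    - [0,0,0,0,0,0.12,-1]
    - [0,0,0,0,0,0.12,-1]
    - [0,0,0,0,0,0,-1]
  grip_force: 35

```text
time_s: 4.25
eef_pos: [562.4, 123.2, 122.5]
ee_rot: [-0.001, 0.931, -0.365, 0.0]
force: [-0.7, 0.3, -0.1]
grip_width: 0.459
```

```bash
python3 h.py;python3 -c "
from h import *
c=optics.capture('wrist');u,v=proj(c,[563,123,158])
for o in knob(c,u,v,157,45): print(o)"
```

```text
t4.25 p [562.38 123.23 122.54] yaw -0.747 j6 2.329 levelrot [-0.0013  0.0006  0.    ] F [-0.68  0.31 -0.08] M [0.025 0.31  0.019] g 0.459
 Fjaw 0.23 Fx -0.71  jawdir [-0.68  -0.734]
```

Emit:
play_rows:
  plan:
    - [0,0,-0.2,0,0,0.12,-1]
    - [0,0,-0.2,0,0,0.12,-1]
    - [0,0,-0.2,0,0,0.12,-1]
    - [0,0,-0.2,0,0,0.12,-1]
    - [0,0,-0.2,0,0,0,-1]

```text
time_s: 4.72
eef_pos: [562.1, 123.9, 122.4]
ee_rot: [-0.001, 0.991, -0.136, -0.0]
force: [-2.9, 0.6, 0.9]
grip_width: 0.458
```

```bash
python3 h.py
```

```text
t4.72 p [562.07 123.9  122.39] yaw -0.274 j6 1.856 levelrot [-0.0024 -0.0007 -0.    ] F [-2.94  0.63  0.93] M [-0.022  0.447  0.087] g 0.458
 Fjaw 0.19 Fx -3.00  jawdir [-0.27  -0.963]
```

Emit:
play_rows:
  plan:
    - [-0.4,0.1,-0.1,-0.0024,-0.0007,0.1,-1]
    - [-0.2,0,-0.1,0,0,0.12,-1]
    - [0,0,-0.1,0,0,0.12,-1]
    - [0,0,-0.1,0,0,0.12,-1]
    - [0,0,-0.1,0,0,0,-1]

```text
time_s: 5.13
eef_pos: [561.1, 124.5, 122.5]
ee_rot: [-0.0, 0.996, 0.085, -0.0]
force: [-2.2, 0.6, 1.0]
grip_width: 0.457
```

```bash
python3 h.py
```

```text
t5.13 p [561.12 124.52 122.46] yaw 0.171 j6 1.414 levelrot [-0.0007 -0.0007 -0.    ] F [-2.17  0.62  0.99] M [-0.038  0.371  0.06 ] g 0.457
 Fjaw -0.99 Fx -2.03  jawdir [ 0.17  -0.985]
```

```bash
python3 -c "
from h import *
c=optics.capture('wrist');t=optics.capture('top');s=optics.capture('scene')
a=c['img'][200:400,160:480]
b=cv2.resize(t['img'][195:245,255:305],(200,200),interpolation=2);d=cv2.resize(s['img'][175:225,350:400],(200,200),interpolation=2)
cv2.imwrite('pics/g1.png',np.hstack([a,b,d]))
print(proj(c,[562,123.5,158]))"
```

```text
(np.float64(320.90322089077864), np.float64(312.387332567838))
```

View pics/g1.png

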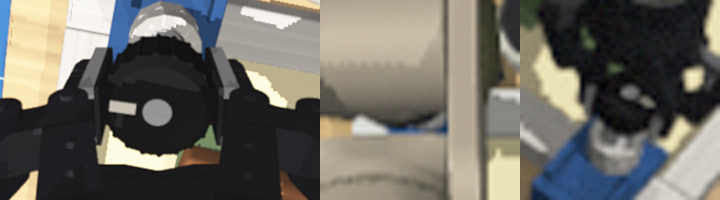

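The wrist view shows the knob held between the pads with its silver spot at (317,311) and dash at (283,306). The dash keeps its place relative to the gripper, so the knob turns with the hand.

```bash
cat > k.py <<'E'
from h import *
def kn():
    c=optics.capture("wrist"); s=sense();z=s["eef_pos"][2]+36
    u,v=map(int,proj(c,np.r_[s["eef_pos"][:2],z])); r=55;x0,y0=u-r,v-r
    g=c["img"][y0:min(v+r,400),x0:u+r];m=(g.min(2)>120).astype(np.uint8)
    n,l,sa,ce=cv2.connectedComponentsWithStats(m)
    o=[(np.hypot(*(ce[i]-[r,r])),i) for i in range(1,n) if 150<sa[i,4]<900 and np.hypot(*(ce[i]-[r,r]))<50]
    for d,i in sorted(o)[:4]: print("   blob",(ce[i]+[x0,y0]).round(1),sa[i,4])
    o=sorted(o)[:2]
    if len(o)==2:
        P=[plane(c,*(ce[i]+[x0,y0]),z) for d,i in o]; e=P[1]-P[0]
        print("   centre",P[0].round(1),"az %.3f"%np.arctan2(e[1],e[0]),"len %.1f"%np.hypot(*e[:2]))
st();kn()
E
python3 k.py
```

```text
t5.28 p [561.2  124.52 122.46] yaw 0.166 j6 1.418 levelrot [-0.0008 -0.0005 -0.    ] F [-2.16  0.01  1.48] M [0.076 0.423 0.028] g 0.463
 Fjaw -0.36 Fx -2.13  jawdir [ 0.166 -0.986]
   blob [316.9 312.1] 587
   blob [282.2 307.3] 289
   centre [562.2 124.9 158.4] az 1.580 len 11.9
```

Emit:
play_rows:
  plan:
    - [-0.3,0.1,-0.1,0,0,0.1,-1]
    - [-0.1,0,-0.1,0,0,0.12,-1]
    - [0,0,-0.1,0,0,0.12,-1]
    - [0,0,-0.1,0,0,0.12,-1]
    - [0,0,-0.1,0,0,0,-1]

```text
time_s: 5.75
eef_pos: [560.0, 124.7, 121.9]
ee_rot: [-0.001, 0.951, 0.308, -0.001]
force: [-2.6, 0.5, 2.3]
grip_width: 0.458
```

```bash
python3 k.py
```

```text
t5.75 p [560.   124.71 121.88] yaw 0.627 j6 0.959 levelrot [-0.0006 -0.0032 -0.    ] F [-2.63  0.5   2.26] M [-0.023  0.456  0.069] g 0.458
 Fjaw -1.95 Fx -1.85  jawdir [ 0.586 -0.81 ]
   blob [316.9 311.8] 602
   blob [282.1 307.2] 284
   centre [561.1 125.  157.9] az 2.052 len 11.9
```

Emit:
play_rows:
  plan:
    - [0,0,0,0,0,0,0.3]
    - [0,0,0,0,0,0,0.3]
    - [0,0,0,0,0,0,0.3]
    - [0,0,0,0,-0.003,0,0.3]
    - [0,0,0,0,0,0,0.3]

```text
time_s: 6.22
eef_pos: [561.4, 124.5, 121.9]
ee_rot: [0.0, 0.955, 0.297, 0.002]
force: [-0.8, -0.1, -0.6]
grip_width: 0.651
```

```bash
python3 k.py
```

```text
t6.22 p [561.39 124.45 121.94] yaw 0.604 j6 0.981 levelrot [-0.0006  0.0038  0.    ] F [-0.75 -0.12 -0.59] M [-0.027  0.006 -0.016] g 0.651
 Fjaw -0.33 Fx -0.69  jawdir [ 0.568 -0.823]
   blob [313.8 313.2] 607
   blob [279.  309.4] 285
   centre [561.2 125.3 158. ] az 2.051 len 11.9
```

Emit:
play_rows:
  plan:
    - [0,-0.5,0,-0.001,0.004,0,0.3]
    - [0,0,0,0,0,0,0.3]
    - [0,0,0,0,0,0,0.1]
    - [0,0,0,0,0,0,0]
    - [0,0,0,0,0,0,-1]
  grip_force: 35

```text
time_s: 6.68
eef_pos: [561.5, 124.0, 121.9]
ee_rot: [0.0, 0.955, 0.297, -0.0]
force: [0.2, -1.0, -2.8]
grip_width: 0.461
```

Emit:
play_rows:
  plan:
    - [0,0,0,0,0,0,-1]
    - [0,0,0,0,0,0,-1]
    - [0,0,0,0,0,0,-1]

```text
time_s: 6.93
eef_pos: [561.4, 123.9, 121.4]
ee_rot: [0.0, 0.955, 0.297, -0.0]
force: [0.2, -1.0, -1.4]
grip_width: 0.457
```

```bash
python3 k.py
```

```text
t6.93 p [561.43 123.95 121.44] yaw 0.602 j6 0.982 levelrot [ 0.0003 -0.0008  0.    ] F [ 0.17 -1.03 -1.44] M [ 0.043 -0.076 -0.058] g 0.457
 Fjaw 0.94 Fx -0.44  jawdir [ 0.567 -0.824]
   blob [317.9 311.4] 597
   blob [283.  308.1] 286
   centre [562.8 124.  157.4] az 2.064 len 11.9
```

Emit:
play_rows:
  plan:
    - [0,0,0,0,0,0.1,-1]
    - [0,0,0,0,0,0.12,-1]
    - [0,0,0,0,0,0.12,-1]
    - [0,0,0,0,0,0.12,-1]
    - [0,0,0,0,0,0,-1]

```text
time_s: 7.4
eef_pos: [560.4, 124.1, 120.6]
ee_rot: [-0.001, 0.857, 0.515, -0.002]
force: [0.1, 0.2, -1.8]
grip_width: 0.456
```

```bash
python3 k.py
```

```text
t7.40 p [560.38 124.1  120.56] yaw 1.082 j6 0.504 levelrot [ 0.001  -0.0038  0.    ] F [ 0.11  0.18 -1.8 ] M [ 0.026 -0.052  0.068] g 0.456
 Fjaw 0.02 Fx 0.22  jawdir [ 0.883 -0.47 ]
   blob [317.7 311.7] 644
   blob [283.9 307.6] 294
   centre [561.7 124.1 156.6] az 2.516 len 11.6
```

Idle rows show that the arm creeps, about −0.15 mm in z per row and −x while turning, so I'll compensate for that. Fz is −1.8 N, meaning the hand carries the screw's weight, and it sank 0.9 mm with no thread contact. The drop may already have passed, so I'll probe gently downward.

Emit:
play_rows:
  plan:
    - [0.4,-0.1,-0.4,0.001,-0.004,0,-1]
    - [0.4,0,-0.4,0,0,0,-1]
    - [0,0,-0.4,0,0,0,-1]

```text
time_s: 7.7
eef_pos: [560.6, 124.2, 120.4]
ee_rot: [-0.0, 0.861, 0.508, -0.0]
force: [-1.5, 0.5, 3.9]
grip_width: 0.455
```

```bash
python3 k.py
```

```text
t7.70 p [560.63 124.19 120.38] yaw 1.067 j6 0.518 levelrot [-0.0003 -0.0008 -0.    ] F [-1.51  0.48  3.89] M [-0.005  0.505 -0.009] g 0.455
 Fjaw -1.56 Fx -0.31  jawdir [ 0.876 -0.483]
   blob [317.7 311.7] 649
   blob [283.8 307.6] 299
   centre [561.8 124.1 156.3] az 2.502 len 11.6
```

Emit:
play_rows:
  plan:
    - [0.2,0,0,0,0,0.12,-1]
    - [0.2,0,0,0,0,0.12,-1]
    - [0.2,0,0,0,0,0.12,-1]
    - [0.2,0,0,0,0,0,-1]

```text
time_s: 8.08
eef_pos: [560.0, 124.1, 120.6]
ee_rot: [-0.002, 0.753, 0.658, -0.002]
force: [-3.3, -0.3, 2.3]
grip_width: 0.457
```

```bash
python3 k.py
```

```text
t8.08 p [559.97 124.08 120.59] yaw 1.435 j6 0.150 levelrot [ 0.0004 -0.005   0.    ] F [-3.26 -0.29  2.3 ] M [-0.029  0.679 -0.006] g 0.457
 Fjaw -3.21 Fx -0.73  jawdir [ 0.991 -0.135]
   blob [317.8 311.8] 628
   blob [282.9 307.9] 313
   centre [561.4 123.9 156.6] az 2.881 len 12.0
```

Emit:
play_rows:
  plan:
    - [-0.1,0,0,0,-0.005,0.12,-1]
    - [0,0,0,0,-0.001,0.12,-1]
    - [0,0,0,0,-0.001,0.12,-1]
    - [0,0,0,0,0,0,-1]

```text
time_s: 8.47
eef_pos: [558.9, 123.5, 120.9]
ee_rot: [0.0, 0.628, 0.778, -0.001]
force: [-3.4, -1.8, 3.0]
grip_width: 0.455
```

```bash
python3 k.py
```

```text
t8.47 p [558.89 123.5  120.87] yaw 1.784 j6 -0.199 levelrot [ 0.0018 -0.0005  0.    ] F [-3.38 -1.84  3.03] M [-0.192  0.691  0.019] g 0.455
 Fjaw -3.70 Fx -1.09  jawdir [0.977 0.211]
   blob [317.8 311.9] 618
   blob [283.  308.1] 312
   centre [560.2 123.3 156.8] az -3.051 len 11.9
```

Emit:
play_rows:
  plan:
    - [-0.6,-0.4,0,0.002,0,0.12,-1]
    - [-0.2,-0.2,0,0,0,0.12,-1]
    - [-0.2,-0.2,0,0,0,0.12,-1]
    - [0,0,0,0,0,0,-1]

```text
time_s: 8.85
eef_pos: [558.5, 122.5, 121.1]
ee_rot: [0.0, 0.487, 0.874, 0.0]
force: [-2.7, -2.0, 2.8]
grip_width: 0.459
```

```bash
python3 k.py
```

```text
t8.85 p [558.45 122.49 121.07] yaw 2.125 j6 -0.543 levelrot [-0.0003  0.0009  0.    ] F [-2.67 -1.96  2.77] M [-0.33   0.747  0.047] g 0.459
 Fjaw -3.30 Fx -0.26  jawdir [0.85  0.526]
   blob [314.1 305.6] 220
   blob [283.  308.3] 310
   centre [557.5 123.6 157.1] az -2.489 len 10.6
```

Emit:
play_rows:
  plan:
    - [-0.4,-0.5,0,0,0,0.12,-1]
    - [-0.2,-0.3,0,0,0,0.12,-1]
    - [-0.1,-0.3,0,0,0,0.12,-1]
    - [0,0,0,0,0,0,-1]

```text
time_s: 9.23
eef_pos: [558.3, 121.6, 121.3]
ee_rot: [0.001, 0.333, 0.943, 0.001]
force: [-1.9, -1.9, 2.9]
grip_width: 0.456
```

```bash
python3 k.py
```

```text
t9.23 p [558.33 121.62 121.31] yaw 2.462 j6 -0.883 levelrot [-0.0013  0.0022  0.    ] F [-1.9  -1.93  2.88] M [-0.357  0.676  0.01 ] g 0.456
 Fjaw -2.68 Fx 0.26  jawdir [0.628 0.778]
   blob [282.9 308.4] 228
```

Emit:
play_rows:
  plan:
    - [-0.2,-0.4,0,-0.001,0.002,0.12,-1]
    - [0,-0.3,0,0,0,0.12,-1]
    - [0,-0.3,0,0,0,0.12,-1]
    - [0,0,0,0,0,0,-1]

```text
time_s: 9.62
eef_pos: [558.6, 121.0, 121.6]
ee_rot: [0.0, 0.171, 0.985, 0.001]
force: [-3.3, -1.2, 3.2]
grip_width: 0.456
```

```bash
python3 k.py
```

```text
t9.62 p [558.58 120.98 121.57] yaw 2.797 j6 -1.219 levelrot [-0.001   0.0011  0.    ] F [-3.32 -1.24  3.24] M [-0.379  0.581  0.012] g 0.456
 Fjaw -2.28 Fx 2.71  jawdir [0.338 0.941]
   blob [317.7 312.3] 519
   blob [283.4 308.4] 239
   centre [560.3 120.6 157.6] az -2.046 len 11.8
```

Emit:
play_rows:
  plan:
    - [-0.2,-0.3,0,-0.001,0.001,0.12,-1]
    - [0,-0.3,0,0,0,0.12,-1]
    - [0.1,-0.2,0,0,0,0.12,-1]
    - [0,0,0,0,0,0,-1]

```text
time_s: 10.0
eef_pos: [558.9, 120.5, 121.8]
ee_rot: [0.001, 0.005, 1.0, 0.0]
force: [-1.3, -1.5, 3.1]
grip_width: 0.452
```

```bash
python3 k.py
```

```text
t10.00 p [558.91 120.46 121.8 ] yaw 3.132 j6 -1.554 levelrot [-0.0006  0.0012  0.    ] F [-1.29 -1.51  3.11] M [-0.269  0.5    0.033] g 0.452
 Fjaw -1.52 Fx 1.27  jawdir [0.01 1.  ]
   blob [317.8 312.4] 514
   blob [283.2 308.6] 262
   centre [560.7 120.3 157.8] az -1.703 len 11.9
```

Emit:
play_rows:
  plan:
    - [-0.1,-0.2,0,0,0.001,0.12,-1]
    - [0.2,-0.2,0,0,0,0.12,-1]
    - [0.2,-0.2,0,0,0,0.12,-1]
    - [0,0,0,0,0,0,-1]

```text
time_s: 10.38
eef_pos: [559.4, 120.1, 122.1]
ee_rot: [0.0, -0.161, 0.987, 0.0]
force: [-1.8, -0.8, 2.6]
grip_width: 0.456
```

```bash
python3 k.py
```

```text
t10.38 p [559.43 120.08 122.08] yaw -2.818 j6 -1.889 levelrot [-0.001   0.0007  0.    ] F [-1.77 -0.79  2.61] M [-0.321  0.395  0.022] g 0.456
 Fjaw -0.19 Fx 1.93  jawdir [-0.318  0.948]
   blob [317.7 312.4] 522
   blob [283.1 308.7] 261
   centre [561.3 120.  158. ] az -1.368 len 11.9
```

No drop up to 0.737 turn (measured on the mark). z has climbed exactly at the pitch with a steady +3 N since 0.35 turn. So the drop was probably passed early, while the hand carried the screw. I'll keep turning backward with light contact to find a clear drop.

Emit:
play_rows:
  plan:
    - [0,-0.1,0,-0.001,0.001,0.12,-1]
    - [0.2,-0.1,0,0,0,0.12,-1]
    - [0.2,-0.1,0,0,0,0.12,-1]
    - [0,0,0,0,0,0,-1]

```text
time_s: 10.77
eef_pos: [560.0, 119.9, 122.3]
ee_rot: [0.0, -0.323, 0.947, -0.0]
force: [-2.6, -0.5, 2.0]
grip_width: 0.457
```

```bash
python3 k.py
```

```text
t10.77 p [559.99 119.94 122.28] yaw -2.485 j6 -2.221 levelrot [-0.      0.0003  0.    ] F [-2.65 -0.54  2.03] M [-0.275  0.356  0.056] g 0.457
 Fjaw 1.19 Fx 2.42  jawdir [-0.611  0.792]
   blob [317.3 312.9] 576
   blob [282.9 308.6] 313
   centre [562.1 120.  158.2] az -1.055 len 11.8
```

Emit:
play_rows:
  plan:
    - [0.1,0,0,0,0,0.12,-1]
    - [0.2,0,0,0,0,0.12,-1]
    - [0.2,0,0,0,0,0.12,-1]
    - [0,0,0,0,0,0,-1]

```text
time_s: 11.15
eef_pos: [560.6, 119.9, 122.4]
ee_rot: [0.0, -0.475, 0.88, -0.0]
force: [-0.7, -1.5, 3.5]
grip_width: 0.455
```

```bash
python3 k.py; python3 -c "
from h import *
s=optics.capture('scene');cv2.imwrite('pics/s2.png',cv2.resize(s['img'][170:230,345:405],(480,480),interpolation=2))"
```

```text
t11.15 p [560.55 119.93 122.43] yaw -2.151 j6 -2.555 levelrot [-0.      0.0006  0.    ] F [-0.67 -1.49  3.53] M [-0.184  0.331  0.072] g 0.455
 Fjaw -0.25 Fx 1.61  jawdir [-0.836  0.548]
   blob [317.7 312.4] 632
   blob [283.  308.7] 321
   centre [562.4 120.2 158.4] az -0.703 len 11.9
```

View pics/s2.png

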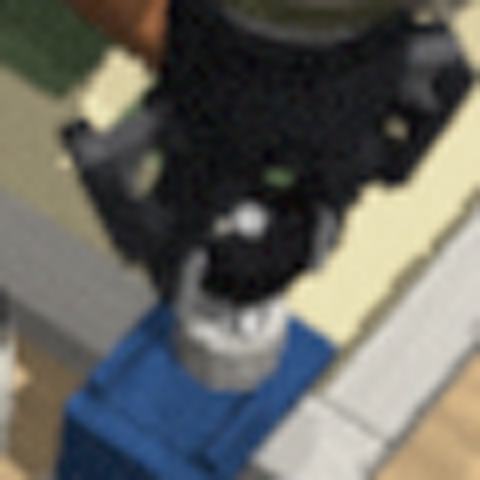

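Emit:
play_rows:
  plan:
    - [0,0,0,0,0,0,0.35]
    - [0,0,0,0,0,0,0.35]
    - [0,0,0,0,0,-0.1,0.35]
    - [0,0.3,0.1,0,0,-0.12,0.35]
    - [0,0.3,0.1,0,0,-0.12,0.35]

```text
time_s: 11.67
eef_pos: [561.1, 121.1, 121.4]
ee_rot: [0.001, -0.303, 0.953, 0.0]
force: [0.3, -0.3, 0.3]
grip_width: 0.678
```

Emit:
play_rows:
  plan:
    - [0,0.2,0.1,0,0,-0.125,0.35]
    - [0,0.2,0.1,0,0,-0.125,0.35]
    - [0,0.2,0.1,0,0,-0.125,0.35]
    - [0,0.2,0.1,0,0,-0.125,0.35]
    - [0,0.2,0.1,0,0,-0.125,0.35]

```text
time_s: 12.08
eef_pos: [561.5, 122.8, 120.6]
ee_rot: [0.002, 0.005, 1.0, 0.001]
force: [-0.1, -0.1, 0.7]
grip_width: 0.675
```

```bash
python3 k.py
```

```text
t12.08 p [561.45 122.81 120.6 ] yaw 3.132 j6 -1.550 levelrot [-0.0012  0.0035  0.    ] F [-0.13 -0.08  0.75] M [-0.078 -0.042 -0.016] g 0.675
 Fjaw -0.08 Fx 0.12  jawdir [0.01 1.  ]
   blob [316.8 313.2] 525
   blob [294.8 336.8] 251
   centre [563.5 122.2 156.6] az -0.696 len 12.1
```

Emit:
play_rows:
  plan:
    - [-0.1,0,0.4,-0.001,0.003,-0.125,0.35]
    - [-0.1,0,0.3,0,0,-0.125,0.35]
    - [-0.1,0,0.3,0,0,-0.125,0.35]
    - [-0.1,0,0.3,0,0,-0.125,0.35]
    - [-0.1,0,0.3,0,0,-0.125,0.35]

```text
time_s: 12.55
eef_pos: [561.2, 123.3, 121.1]
ee_rot: [0.001, 0.31, 0.951, 0.001]
force: [-0.8, 0.5, -0.1]
grip_width: 0.675
```

Emit:
play_rows:
  plan:
    - [-0.1,0,0.3,0,0,-0.125,0.35]
    - [-0.1,0,0.3,0,0,-0.125,0.35]
    - [-0.1,0,0.3,0,0,-0.125,0.35]
    - [-0.1,0,0.3,0,0,-0.125,0.35]
    - [-0.1,0,0.3,0,0,-0.125,0.35]

```text
time_s: 12.97
eef_pos: [561.0, 123.8, 121.6]
ee_rot: [0.001, 0.588, 0.809, 0.001]
force: [-0.3, -0.5, -0.4]
grip_width: 0.676
```

Emit:
play_rows:
  plan:
    - [-0.1,0,0.3,0,0,-0.125,0.35]
    - [-0.1,0,0.3,0,0,-0.125,0.35]
    - [-0.1,0,0.3,0,0,-0.125,0.35]
    - [-0.1,0,0.3,0,0,-0.125,0.35]
    - [-0.1,0,0.3,0,0,-0.125,0.35]

```text
time_s: 13.38
eef_pos: [560.8, 124.2, 122.2]
ee_rot: [0.001, 0.808, 0.589, 0.002]
force: [0.5, -0.3, -0.4]
grip_width: 0.677
```

```bash
python3 k.py
```

```text
t13.38 p [560.81 124.18 122.17] yaw 1.261 j6 0.324 levelrot [-0.0006  0.0034  0.    ] F [ 0.54 -0.35 -0.36] M [0.026 0.01  0.005] g 0.677
 Fjaw 0.62 Fx -0.17  jawdir [ 0.952 -0.305]
   blob [321.7 314.8] 638
   blob [353.8 325.9] 320
   centre [562.8 122.5 158.2] az -0.687 len 11.9
```

Emit:
play_rows:
  plan:
    - [0.4,-0.2,0.2,0,0.003,-0.12,0.35]
    - [0.4,-0.2,0.2,0,0,-0.12,0.35]
    - [0.3,-0.2,0.2,0,0,-0.12,0.35]
    - [0.3,-0.2,0.2,0,0,-0.12,0.35]
    - [0,0,0,0,0,0,0.35]

```text
time_s: 13.85
eef_pos: [562.5, 123.7, 122.2]
ee_rot: [-0.0, 0.926, 0.378, 0.001]
force: [-0.8, -0.5, 0.4]
grip_width: 0.677
```

```bash
python3 k.py; python3 -c "
from h import *
c=optics.capture('wrist');cv2.imwrite('pics/w3.png',c['img'][150:400,120:520])"
```

```text
t13.85 p [562.49 123.74 122.25] yaw 0.775 j6 0.808 levelrot [-0.0012  0.0011  0.    ] F [-0.82 -0.49  0.4 ] M [-0.018  0.01  -0.006] g 0.677
 Fjaw -0.22 Fx -0.92  jawdir [ 0.699 -0.715]
   blob [319.3 314.8] 616
   blob [354.  311.9] 339
   centre [563.1 122.5 158.2] az -0.703 len 11.9
```

View pics/w3.png

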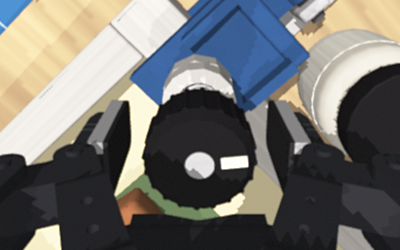

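The wrist view shows the silver spot at crop (199,164), midway between the pads at about 128 and 270. The boss below spans 163 to 235, so the screw is plumb in the jaw direction. I'll grip and continue backward.

Emit:
play_rows:
  plan:
    - [0,0,0,-0.001,0.001,0,0.1]
    - [0,0,0,0,0,0,0]
    - [0,0,0,0,0,0,-1]
    - [0,0,0,0,0,0,-1]
    - [0,0,0,0,0,0,-1]
  grip_force: 35

```text
time_s: 14.37
eef_pos: [562.5, 123.7, 122.3]
ee_rot: [0.0, 0.922, 0.387, 0.0]
force: [-0.4, -0.2, -0.1]
grip_width: 0.458
```

```bash
python3 k.py
```

```text
t14.37 p [562.47 123.73 122.27] yaw 0.795 j6 0.789 levelrot [0.     0.0001 0.    ] F [-0.39 -0.23 -0.14] M [-0.04  -0.009 -0.066] g 0.458
 Fjaw -0.12 Fx -0.44  jawdir [ 0.714 -0.7  ]
   blob [318.4 314.7] 605
   blob [352.9 312.5] 334
   centre [563.  122.8 158.3] az -0.703 len 11.8
```

Emit:
play_rows:
  plan:
    - [0,0,-0.3,0,0,0,-1]
    - [0,0,-0.3,0,0,0,-1]

```text
time_s: 14.58
eef_pos: [562.6, 123.8, 122.2]
ee_rot: [0.0, 0.922, 0.387, 0.0]
force: [-0.7, -0.1, 4.2]
grip_width: 0.458
```

```bash
python3 k.py
```

```text
t14.58 p [562.61 123.81 122.19] yaw 0.795 j6 0.789 levelrot [-0.0002  0.0008  0.    ] F [-0.74 -0.13  4.22] M [-0.01   0.26   0.023] g 0.458
 Fjaw -0.44 Fx -0.61  jawdir [ 0.714 -0.7  ]
   blob [318.4 314.7] 610
   blob [353.  312.4] 337
   centre [563.1 122.8 158.2] az -0.702 len 11.8
```

Emit:
play_rows:
  plan:
    - [0.2,0,0,0,0,0.12,-1]
    - [0.2,0,0,0,0,0.12,-1]
    - [0.2,0,0,0,0,0.12,-1]
    - [0.1,0,0,0,0,0.12,-1]
    - [0,0,0,0,0,0,-1]

```text
time_s: 15.05
eef_pos: [561.4, 124.8, 122.4]
ee_rot: [-0.002, 0.797, 0.604, -0.002]
force: [-0.9, -0.4, 2.2]
grip_width: 0.455
```

```bash
python3 k.py
```

```text
t15.05 p [561.39 124.81 122.41] yaw 1.296 j6 0.289 levelrot [-0.0013 -0.0048 -0.    ] F [-0.88 -0.43  2.24] M [-0.23   0.088  0.101] g 0.455
 Fjaw -0.74 Fx -0.65  jawdir [ 0.962 -0.272]
   blob [318.2 315.1] 628
   blob [352.9 312.2] 325
   centre [562.5 123.4 158.4] az -0.179 len 11.9
```

Emit:
play_rows:
  plan:
    - [0.9,-0.5,0,-0.001,-0.005,0.12,-1]
    - [0.7,-0.3,0,0,-0.001,0.12,-1]
    - [0.6,-0.1,0,0,-0.001,0.12,-1]
    - [0,0,0,0,0,0,-1]

```text
time_s: 15.43
eef_pos: [560.2, 125.0, 122.5]
ee_rot: [-0.003, 0.679, 0.734, -0.002]
force: [1.0, -1.0, 1.4]
grip_width: 0.454
```

```bash
python3 k.py
```

```text
t15.43 p [560.24 124.96 122.47] yaw 1.648 j6 -0.063 levelrot [-0.0008 -0.0073 -0.    ] F [ 0.97 -1.03  1.4 ] M [-0.246 -0.026  0.058] g 0.454
 Fjaw 0.87 Fx -1.10  jawdir [0.997 0.078]
   blob [318.1 315. ] 620
   blob [351.9 312. ] 270
   centre [562.  123.5 158.5] az 0.185 len 11.6
```

The TCP orbits in both grips agree: the true axis is at about (560.3, 121.9), and I gripped 3 mm off along the pads. I'll regrasp centred.

Emit:
play_rows:
  plan:
    - [0,0,0,0,0,0,0.2]
    - [0,0,0,0,0,0,0.2]
    - [0.1,-1.5,0,0,-0.004,0,0.2]
    - [0,-1.5,0,0,-0.003,0,0.2]
    - [0,0,0,0,0,0,0.2]

```text
time_s: 15.9
eef_pos: [561.0, 121.6, 121.6]
ee_rot: [0.0, 0.687, 0.727, 0.001]
force: [-0.8, 0.4, -0.4]
grip_width: 0.6
```

```bash
python3 k.py
```

```text
t15.90 p [560.99 121.6  121.59] yaw 1.628 j6 -0.049 levelrot [-0.0012  0.0018  0.    ] F [-0.76  0.45 -0.35] M [0.047 0.037 0.058] g 0.600
 Fjaw -0.73 Fx 0.49  jawdir [0.998 0.057]
   blob [322.7 306.9] 646
   blob [356.5 303.2] 292
   centre [563.7 123.4 157.6] az 0.180 len 11.5
```

Run:
```python
from h import *
c=optics.capture("wrist");cv2.imwrite("pics/w4.png",c["img"][150:400,120:520]);g=c["img"];h=cv2.cvtColor(g,cv2.COLOR_BGR2HSV)
m=((h[...,1]<50)&(h[...,2]>70)).astype(np.uint8)
for v in range(200,262,4):
    r=np.flatnonzero(m[v,265:375])+265; print(v,(r.min(),r.max(),len(r)) if len(r) else None)
for z in (158,102): print(proj(c,[560.3,121.9,z]),proj(c,[563.2,122.7,z]))
```

```text
200 (np.int64(265), np.int64(323), 19)
204 (np.int64(265), np.int64(332), 43)
208 (np.int64(265), np.int64(340), 54)
212 (np.int64(265), np.int64(342), 60)
216 (np.int64(265), np.int64(344), 64)
220 (np.int64(265), np.int64(347), 70)
224 (np.int64(265), np.int64(349), 73)
228 (np.int64(265), np.int64(350), 75)
232 (np.int64(265), np.int64(351), 57)
236 (np.int64(265), np.int64(351), 35)
240 (np.int64(265), np.int64(351), 20)
244 (np.int64(265), np.int64(287), 14)
248 (np.int64(265), np.int64(271), 5)
252 (np.int64(265), np.int64(270), 5)
256 (np.int64(265), np.int64(270), 5)
260 (np.int64(265), np.int64(270), 5)
(np.float64(312.40767358717073), np.float64(311.03564264076294)) (np.float64(321.0743957048794), np.float64(309.38645640079676))
(np.float64(314.07007795024316), np.float64(246.61486595446095)) (np.float64(320.0671716777631), np.float64(245.41224050219506))
```

View pics/w4.png

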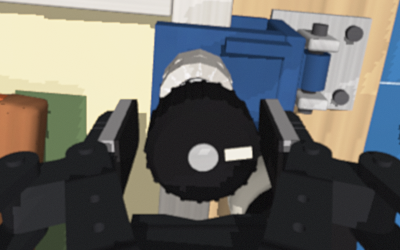

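The crop shows the boss centred at u ≈ 315.5 and the knob at 322.7, so the freed screw leans about 2° toward +x. The boss axis agrees with x ≈ 560.1. I'll grip there and bring it upright.

Emit:
play_rows:
  plan:
    - [-0.8,0.3,0.6,-0.001,0.002,0,0.2]
    - [0,0,0,0,0,0,0.1]
    - [0,0,0,0,0,0,-1]
    - [0,0,0,0,0,0,-1]
    - [0,0,0,0,0,0,-1]

```text
time_s: 16.42
eef_pos: [560.3, 122.0, 122.5]
ee_rot: [0.0, 0.687, 0.727, 0.0]
force: [0.4, -0.0, 0.2]
grip_width: 0.452
```

```bash
python3 k.py
```

```text
t16.42 p [560.35 122.04 122.51] yaw 1.628 j6 -0.047 levelrot [0. 0. 0.] F [ 0.43 -0.05  0.19] M [-0.026  0.074  0.033] g 0.452
 Fjaw 0.43 Fx -0.07  jawdir [0.998 0.057]
   blob [318.1 307.3] 631
   blob [353.4 304.3] 321
   centre [561.6 123.6 158.5] az 0.155 len 12.0
```

Well centred, with all forces near zero. I'll turn backward from here with a little downward bias.

Emit:
play_rows:
  plan:
    - [0,0,-0.2,0,0,0.12,-1]
    - [0,0,0,0,0,0.12,-1]
    - [0,0,0,0,0,0.12,-1]
    - [0,0,0,0,0,0.12,-1]
    - [0,0,0,0,0,0,-1]

```text
time_s: 16.88
eef_pos: [560.0, 122.1, 122.9]
ee_rot: [-0.0, 0.486, 0.874, -0.0]
force: [-0.2, -1.0, 0.9]
grip_width: 0.459
```

```bash
python3 k.py
```

```text
t16.88 p [560.04 122.12 122.87] yaw 2.128 j6 -0.546 levelrot [ 0.0002 -0.0009  0.    ] F [-0.19 -0.99  0.91] M [-0.181 -0.033  0.04 ] g 0.459
 Fjaw -0.68 Fx -0.74  jawdir [0.849 0.529]
   blob [315.4 302.8] 342
   blob [353.3 304. ] 254
   centre [558.9 124.4 158.9] az 0.522 len 12.8
```

Emit:
play_rows:
  plan:
    - [0,0,0,0,0,0.12,-1]
    - [0,0,0,0,0,0.12,-1]
    - [0,0,0,0,0,0.12,-1]
    - [0,0,0,0,0,0.12,-1]
    - [0,0,0,0,0,0,-1]

```text
time_s: 17.35
eef_pos: [559.8, 122.0, 123.2]
ee_rot: [-0.001, 0.267, 0.964, -0.001]
force: [1.2, -1.3, 0.7]
grip_width: 0.452
```

```bash
python3 k.py
```

```text
t17.35 p [559.78 122.03 123.23] yaw 2.601 j6 -1.019 levelrot [ 0.001  -0.0014  0.    ] F [ 1.24 -1.33  0.69] M [-0.204  0.017  0.068] g 0.452
 Fjaw -0.50 Fx -1.74  jawdir [0.515 0.857]
   blob [318.5 306.8] 513
   blob [353.6 304.5] 273
   centre [559.8 123.  159.2] az 1.106 len 11.9
```

Emit:
play_rows:
  plan:
    - [0,0,0,0,0,0.12,-1]
    - [0,0,0,0,0,0.12,-1]
    - [0,0,0,0,0,0.12,-1]
    - [0,0,0,0,0,0,-1]

```text
time_s: 17.73
eef_pos: [559.7, 121.9, 123.5]
ee_rot: [-0.001, 0.099, 0.995, -0.001]
force: [1.3, -1.1, 1.0]
grip_width: 0.46
```

```bash
python3 k.py
```

```text
t17.73 p [559.67 121.89 123.46] yaw 2.943 j6 -1.361 levelrot [ 0.0018 -0.0012  0.    ] F [ 1.32 -1.13  0.98] M [-0.258  0.027  0.022] g 0.460
 Fjaw -0.85 Fx -1.51  jawdir [0.197 0.98 ]
   blob [318.2 307.5] 533
   blob [353.6 304.5] 276
   centre [559.6 122.2 159.5] az 1.467 len 12.0
```

Emit:
play_rows:
  plan:
    - [0.2,0,-0.05,0.002,-0.001,0.12,-1]
    - [0.1,0,-0.05,0,0,0.12,-1]
    - [0,0,-0.05,0,0,0,-1]

```text
time_s: 18.03
eef_pos: [559.8, 121.7, 123.6]
ee_rot: [-0.0, -0.011, 1.0, -0.0]
force: [0.5, -0.4, 1.2]
grip_width: 0.457
```

Emit:
play_rows:
  plan:
    - [0,0,-0.05,0,0,0.12,-1]
    - [0,0,-0.05,0,0,0.12,-1]
    - [0,0,-0.05,0,0,0,-1]

```text
time_s: 18.28
eef_pos: [559.8, 121.7, 123.7]
ee_rot: [-0.0, -0.122, 0.993, -0.0]
force: [0.8, -0.1, 2.2]
grip_width: 0.461
```

```bash
python3 k.py
```

```text
t18.28 p [559.79 121.69 123.71] yaw -2.898 j6 -1.804 levelrot [ 0.0005 -0.0005  0.    ] F [ 0.75 -0.08  2.18] M [-0.241 -0.044  0.056] g 0.461
 Fjaw -0.26 Fx -0.71  jawdir [-0.241  0.97 ]
   blob [318.3 307.6] 532
   blob [353.9 304.7] 278
   centre [559.8 121.4 159.7] az 1.906 len 12.1
```

Emit:
play_rows:
  plan:
    - [0.1,0.1,-0.05,0,0,0.12,-1]
    - [0,0,-0.05,0,0,0.12,-1]
    - [0,0,-0.05,0,0,0,-1]

```text
time_s: 18.58
eef_pos: [559.8, 121.7, 123.8]
ee_rot: [-0.0, -0.228, 0.974, -0.0]
force: [0.8, -0.5, 1.5]
grip_width: 0.455
```

Emit:
play_rows:
  plan:
    - [0,0,-0.05,0,0,0.12,-1]
    - [0,0,-0.05,0,0,0.12,-1]
    - [0,0,-0.05,0,0,0,-1]

```text
time_s: 18.83
eef_pos: [559.9, 121.7, 123.9]
ee_rot: [-0.0, -0.334, 0.943, -0.0]
force: [1.2, -0.2, 2.9]
grip_width: 0.455
```

```bash
python3 k.py
```

```text
t18.83 p [559.85 121.68 123.87] yaw -2.461 j6 -2.240 levelrot [ 0.001  -0.0001  0.    ] F [ 1.23 -0.2   2.86] M [-0.105 -0.022 -0.017] g 0.455
 Fjaw -0.93 Fx -0.83  jawdir [-0.629  0.777]
   blob [318.  308.3] 589
   blob [353.6 304.8] 275
   centre [560.4 120.9 159.9] az 2.364 len 12.1
```

Emit:
play_rows:
  plan:
    - [0.1,0.1,0,0,0,0.12,-1]
    - [0,0,0,0,0,0.12,-1]
    - [0,0,0,0,0,0,-1]

```text
time_s: 19.13
eef_pos: [559.9, 121.7, 123.8]
ee_rot: [-0.0, -0.433, 0.901, -0.001]
force: [0.7, -1.1, 1.0]
grip_width: 0.457
```

Emit:
play_rows:
  plan:
    - [0,0,0,0,0,0.12,-1]
    - [0,0,0,0,0,0.12,-1]
    - [0,0,0,0,0,0,-1]

```text
time_s: 19.38
eef_pos: [559.8, 121.6, 123.6]
ee_rot: [-0.0, -0.529, 0.849, -0.001]
force: [-0.2, -0.7, 0.3]
grip_width: 0.455
```

```bash
python3 k.py
```

```text
t19.38 p [559.83 121.61 123.55] yaw -2.027 j6 -2.675 levelrot [ 0.0014 -0.0002  0.    ] F [-0.24 -0.73  0.3 ] M [-0.125 -0.032  0.065] g 0.455
 Fjaw -0.10 Fx 0.76  jawdir [-0.898  0.44 ]
   blob [318.4 307.8] 652
   blob [352.2 304.9] 274
   centre [560.6 120.4 159.6] az 2.782 len 11.5
```

The drop signature is there: Fz fell from 2.9 to 0.3 N and z stopped climbing at about 8.4 to 8.6 rad. That is one turn after the first passage at about 0.34 turn. I'll follow the screw down.

Emit:
play_rows:
  plan:
    - [0.1,0.1,-0.8,0.001,0,0,-1]
    - [0,0,-0.8,0,0,0,-1]
    - [0,0,-0.6,0,0,0,-1]

```text
time_s: 19.68
eef_pos: [560.0, 121.6, 121.4]
ee_rot: [-0.0, -0.519, 0.855, -0.0]
force: [0.6, -2.2, -0.7]
grip_width: 0.456
```

```bash
python3 h.py
```

```text
t19.68 p [559.96 121.57 121.35] yaw -2.051 j6 -2.651 levelrot [ 0.0006 -0.0001  0.    ] F [ 0.64 -2.18 -0.66] M [-0.418  0.042  0.072] g 0.456
 Fjaw -1.58 Fx 1.64  jawdir [-0.887  0.462]
```

Emit:
play_rows:
  plan:
    - [0,0,-0.6,0,0,0,-1]
    - [0,0,-0.5,0,0,0,-1]
    - [0,0,-0.4,0,0,0,-1]

```text
time_s: 19.93
eef_pos: [560.0, 121.5, 119.9]
ee_rot: [-0.0, -0.516, 0.857, -0.0]
force: [-1.8, -1.5, 7.2]
grip_width: 0.459
```

```bash
python3 k.py
```

```text
t19.93 p [560.02 121.49 119.87] yaw -2.058 j6 -2.645 levelrot [ 0.0005 -0.0002  0.    ] F [-1.78 -1.47  7.21] M [-0.21   0.491  0.068] g 0.459
 Fjaw 0.88 Fx 2.14  jawdir [-0.884  0.468]
   blob [318.3 307.9] 648
   blob [352.  304.9] 261
   centre [560.8 120.3 155.9] az 2.755 len 11.5
```

Emit:
play_rows:
  plan:
    - [0,0,0,0,0,0,0.1]
    - [0,0,0,0,0,0,0.1]
    - [0,0,0,0,0,0,0.1]
    - [0,0,0,0,0,0,0.1]

```text
time_s: 20.32
eef_pos: [559.7, 122.2, 119.3]
ee_rot: [-0.0, -0.515, 0.857, 0.001]
force: [-0.1, -0.3, -0.5]
grip_width: 0.546
```

```bash
python3 k.py
```

```text
t20.32 p [559.72 122.2  119.31] yaw -2.061 j6 -2.642 levelrot [-0.001 -0.001 -0.   ] F [-0.07 -0.27 -0.45] M [-0.019 -0.03   0.008] g 0.546
 Fjaw -0.06 Fx 0.27  jawdir [-0.882  0.471]
   blob [315.8 309.9] 648
   blob [350.1 306.9] 300
   centre [561.7 121.3 155.3] az 2.750 len 11.7
```

Emit:
play_rows:
  plan:
    - [0.5,-0.3,0.2,-0.001,-0.001,0,0.1]
    - [0,0,0,0,0,0,0.05]
    - [0,0,0,0,0,0,-1]
    - [0,0,0,0,0,0,-1]
    - [0,0,0,0,0,0,-1]
  grip_force: 40

```text
time_s: 20.78
eef_pos: [560.2, 122.0, 119.5]
ee_rot: [-0.0, -0.514, 0.858, 0.0]
force: [0.3, 0.2, -0.3]
grip_width: 0.453
```

```bash
python3 k.py
```

```text
t20.78 p [560.22 122.   119.49] yaw -2.061 j6 -2.641 levelrot [-0.0001 -0.0001 -0.    ] F [ 0.32  0.23 -0.29] M [-0.01   0.052 -0.005] g 0.453
 Fjaw -0.17 Fx -0.35  jawdir [-0.882  0.471]
   blob [318.4 309.6] 649
   blob [352.4 306.5] 270
   centre [561.3 121.4 155.5] az 2.756 len 11.6
```

Emit:
play_rows:
  plan:
    - [0,0,-0.3,0,0,0,-1]
    - [0,0,-0.2,0,0,0,-1]

```text
time_s: 21.0
eef_pos: [560.2, 122.1, 119.4]
ee_rot: [0.0, -0.514, 0.858, 0.0]
force: [-1.1, -0.2, 2.6]
grip_width: 0.454
```

```bash
python3 k.py
```

```text
t21.00 p [560.25 122.07 119.41] yaw -2.061 j6 -2.641 levelrot [-0.0002  0.0002  0.    ] F [-1.06 -0.19  2.56] M [0.005 0.328 0.034] g 0.454
 Fjaw 0.84 Fx 0.67  jawdir [-0.882  0.471]
   blob [318.4 309.8] 649
   blob [352.4 306.5] 270
   centre [561.4 121.5 155.4] az 2.760 len 11.6
```

Contact now shows at z = 119.4, about 4.4 mm below the peak, so the screw has dropped. I'll turn forward about 0.34 rad back to the drop point and then one full turn, 6.6 rad in all, ending near z = 114.2.

Emit:
play_rows:
  plan:
    - [0,0,-0.05,0,0,-0.1,-1]
    - [0,0,-0.05,0,0,-0.12,-1]
    - [0,0,-0.05,0,0,-0.12,-1]
    - [0,0,-0.05,0,0,-0.12,-1]
    - [0,0,0,0,0,0,-1]

```text
time_s: 21.47
eef_pos: [560.7, 121.7, 119.1]
ee_rot: [0.001, -0.296, 0.955, -0.001]
force: [-1.0, 0.3, 1.5]
grip_width: 0.455
```

```bash
python3 k.py
```

```text
t21.47 p [560.73 121.71 119.06] yaw -2.541 j6 -2.161 levelrot [0.0007 0.0015 0.    ] F [-0.95  0.28  1.48] M [ 0.024  0.099 -0.051] g 0.455
 Fjaw 0.77 Fx 0.63  jawdir [-0.565  0.825]
   blob [318.  310.1] 571
   blob [353.5 306.5] 271
   centre [561.7 121.4 155.1] az 2.285 len 12.1
```

Emit:
play_rows:
  plan:
    - [-0.3,0.1,-0.05,0,0.001,-0.12,-1]
    - [-0.1,0,-0.05,0,0,-0.12,-1]
    - [-0.1,0,-0.05,0,0,-0.12,-1]
    - [0,0,-0.05,0,0,-0.12,-1]
    - [0,0,0,0,0,0,-1]

```text
time_s: 21.93
eef_pos: [560.7, 121.1, 118.7]
ee_rot: [0.0, -0.064, 0.998, -0.001]
force: [-0.1, 0.9, 1.2]
grip_width: 0.456
```

Emit:
play_rows:
  plan:
    - [-0.1,0,-0.05,0,0,-0.12,-1]
    - [-0.1,0,-0.05,0,0,-0.12,-1]
    - [-0.1,0,-0.05,0,0,-0.12,-1]
    - [0,0,-0.05,0,0,-0.12,-1]
    - [0,0,0,0,0,0,-1]

```text
time_s: 22.35
eef_pos: [560.7, 121.1, 118.3]
ee_rot: [0.001, 0.168, 0.986, -0.001]
force: [-0.0, -0.7, 1.4]
grip_width: 0.459
```

```bash
python3 k.py
```

```text
t22.35 p [560.74 121.08 118.31] yaw 2.804 j6 -1.222 levelrot [0.0029 0.0007 0.    ] F [-0.03 -0.66  1.41] M [ 0.008 -0.024 -0.041] g 0.459
 Fjaw -0.63 Fx -0.19  jawdir [0.332 0.943]
   blob [318.3 309.5] 531
   blob [353.6 306.5] 273
   centre [561.4 121.4 154.3] az 1.332 len 12.1
```

Emit:
play_rows:
  plan:
    - [-0.2,0.4,-0.05,0.003,0.001,-0.12,-1]
    - [0,0.1,-0.05,0,0,-0.12,-1]
    - [0,0.1,-0.05,0,0,-0.12,-1]
    - [0,0.1,-0.05,0,0,-0.12,-1]
    - [0,0,-0.05,0,0,-0.12,-1]

```text
time_s: 22.82
eef_pos: [560.2, 120.8, 117.9]
ee_rot: [-0.001, 0.441, 0.898, -0.001]
force: [0.5, -1.1, -0.4]
grip_width: 0.461
```

Emit:
play_rows:
  plan:
    - [0,0.1,-0.05,0,0,-0.12,-1]
    - [0,0.1,-0.05,0,0,-0.12,-1]
    - [0,0.1,-0.05,0,0,-0.12,-1]
    - [0,0.1,-0.05,0,0,-0.12,-1]
    - [0,0,0,0,0,0,-1]

```text
time_s: 23.23
eef_pos: [560.2, 120.6, 117.5]
ee_rot: [-0.001, 0.636, 0.771, -0.001]
force: [0.4, -1.5, 0.5]
grip_width: 0.46
```

```bash
python3 k.py
```

```text
t23.23 p [560.23 120.63 117.51] yaw 1.762 j6 -0.182 levelrot [ 0.0012 -0.0027  0.    ] F [ 0.38 -1.46  0.5 ] M [-0.042 -0.052 -0.028] g 0.460
 Fjaw 0.09 Fx -1.51  jawdir [0.982 0.19 ]
   blob [318.3 309.5] 624
   blob [352.8 305.9] 283
   centre [561.6 121.4 153.5] az 0.312 len 11.8
```

Emit:
play_rows:
  plan:
    - [0,0.5,-0.05,0.001,-0.002,-0.12,-1]
    - [0,0.2,-0.05,0,0,-0.12,-1]
    - [0,0.1,-0.05,0,0,-0.12,-1]
    - [0,0.1,-0.05,0,0,-0.12,-1]
    - [0,0,-0.05,0,0,-0.12,-1]

```text
time_s: 23.7
eef_pos: [559.7, 120.8, 117.1]
ee_rot: [-0.0, 0.828, 0.561, -0.001]
force: [0.8, -1.0, 0.2]
grip_width: 0.458
```

Emit:
play_rows:
  plan:
    - [0,0.1,-0.05,0,0,-0.12,-1]
    - [0,0.1,-0.05,0,0,-0.12,-1]
    - [0,0.1,-0.05,0,0,-0.12,-1]
    - [0,0.1,-0.05,0,0,-0.12,-1]
    - [0,0,0,0,0,0,-1]

```text
time_s: 24.12
eef_pos: [559.5, 120.8, 116.7]
ee_rot: [-0.0, 0.935, 0.355, -0.002]
force: [0.1, -0.0, 0.9]
grip_width: 0.463
```

```bash
python3 k.py
```

```text
t24.12 p [559.52 120.78 116.68] yaw 0.726 j6 0.853 levelrot [ 0.0002 -0.0033  0.    ] F [ 0.07 -0.03  0.87] M [-0.068  0.005  0.02 ] g 0.463
 Fjaw 0.07 Fx 0.03  jawdir [ 0.664 -0.748]
   blob [318.6 309.1] 618
   blob [353.6 306.5] 341
   centre [561.8 121.3 152.7] az -0.759 len 11.9
```

Emit:
play_rows:
  plan:
    - [0.3,0.4,-0.05,0,-0.003,-0.12,-1]
    - [0.1,0.1,-0.05,0,0,-0.12,-1]
    - [0.1,0.1,-0.05,0,0,-0.12,-1]
    - [0.1,0.1,-0.05,0,0,-0.12,-1]
    - [0,0,-0.05,0,0,-0.12,-1]

```text
time_s: 24.58
eef_pos: [559.2, 121.1, 116.3]
ee_rot: [0.0, 0.997, 0.078, -0.001]
force: [-0.3, -1.0, 1.1]
grip_width: 0.46
```

Emit:
play_rows:
  plan:
    - [0.1,0.1,-0.05,0,0,-0.12,-1]
    - [0.1,0.1,-0.05,0,0,-0.12,-1]
    - [0.1,0,-0.05,0,0,-0.12,-1]
    - [0.1,0,-0.05,0,0,-0.12,-1]
    - [0,0,0,0,0,0,-1]

```text
time_s: 25.0
eef_pos: [559.3, 121.5, 115.8]
ee_rot: [-0.0, 0.988, -0.153, -0.002]
force: [0.4, 0.3, 1.6]
grip_width: 0.453
```

```bash
python3 k.py
```

```text
t25.00 p [559.33 121.54 115.83] yaw -0.308 j6 1.886 levelrot [-0.0014 -0.0035 -0.    ] F [0.37 0.35 1.58] M [-0.094 -0.008 -0.007] g 0.453
 Fjaw -0.44 Fx 0.24  jawdir [-0.303 -0.953]
   blob [318.3 309.6] 571
   blob [353.5 306.6] 270
   centre [561.5 121.3 151.9] az -1.782 len 12.0
```

Emit:
play_rows:
  plan:
    - [0.3,0.1,-0.05,-0.001,-0.003,-0.12,-1]
    - [0.1,0,-0.05,0,0,-0.12,-1]
    - [0.1,0,-0.05,0,0,-0.12,-1]
    - [0.1,0,-0.05,0,0,-0.12,-1]
    - [0,0,0,0,0,0,-1]

```text
time_s: 25.47
eef_pos: [559.5, 121.8, 115.5]
ee_rot: [-0.0, 0.929, -0.37, -0.001]
force: [0.5, -0.5, 0.9]
grip_width: 0.455
```

```bash
python3 k.py
```

```text
t25.47 p [559.47 121.76 115.51] yaw -0.757 j6 2.337 levelrot [-0.0008 -0.0012 -0.    ] F [ 0.46 -0.51  0.88] M [ 0.022  0.002 -0.021] g 0.455
 Fjaw 0.06 Fx 0.69  jawdir [-0.687 -0.727]
   blob [353.6 306.3] 237
```

Emit:
play_rows:
  plan:
    - [0,0,0,0,0,0,0.2]
    - [0,0,0,0,0,0,0.2]
    - [0,0,0,0,0,0,0.2]
    - [0,0,0.1,0,0,0.1,0.2]
    - [0,0,0.2,0,0,0.12,0.2]

```text
time_s: 25.93
eef_pos: [559.2, 121.8, 115.4]
ee_rot: [0.0, 0.969, -0.249, -0.001]
force: [0.4, -0.4, -0.5]
grip_width: 0.603
```

Emit:
play_rows:
  plan:
    - [0,0,0.2,0,0,0.12,0.2]
    - [0,0,0.2,0,0,0.12,0.2]
    - [0,0,0.2,0,0,0.12,0.2]
    - [0,0,0.2,0,0,0.12,0.2]
    - [0,0,0.2,0,0,0.12,0.2]

```text
time_s: 26.35
eef_pos: [559.0, 121.8, 116.1]
ee_rot: [0.0, 0.998, 0.062, -0.001]
force: [0.5, -0.1, 1.0]
grip_width: 0.596
```

```bash
python3 k.py
```

```text
t26.35 p [559.04 121.78 116.13] yaw 0.124 j6 1.458 levelrot [ 0.001  -0.0026  0.    ] F [ 0.52 -0.05  1.  ] M [-0.058 -0.009 -0.012] g 0.596
 Fjaw 0.12 Fx 0.50  jawdir [ 0.123 -0.992]
   blob [320.6 308.3] 579
   blob [345.  329.5] 272
   centre [561.8 121.2 152.2] az -2.225 len 11.9
```

Emit:
play_rows:
  plan:
    - [0.4,0,0,0.001,-0.002,0.12,0.2]
    - [0.3,0,0,0,0,0.12,0.2]
    - [0.3,0,0,0,0,0.12,0.2]
    - [0.3,0,0,0,0,0.12,0.2]
    - [0.2,0,0,0,0,0.12,0.2]

```text
time_s: 26.82
eef_pos: [560.4, 121.8, 115.9]
ee_rot: [0.0, 0.932, 0.362, -0.001]
force: [0.7, 0.1, 0.3]
grip_width: 0.603
```

```bash
python3 k.py
```

```text
t26.82 p [560.42 121.8  115.93] yaw 0.741 j6 0.841 levelrot [ 0.0007 -0.0008  0.    ] F [0.73 0.08 0.35] M [ 0.024 -0.023 -0.012] g 0.603
 Fjaw 0.43 Fx 0.59  jawdir [ 0.675 -0.738]
   blob [319.3 312.4] 619
```

Emit:
play_rows:
  plan:
    - [-1.3,-1.2,0,0.001,-0.001,0,0.2]
    - [0,0,0,0,0,0,0.1]
    - [0,0,0,0,0,0,-1]
    - [0,0,0,0,0,0,-1]
    - [0,0,0,0,0,0,-1]

```text
time_s: 27.28
eef_pos: [559.0, 120.4, 116.0]
ee_rot: [-0.0, 0.933, 0.359, 0.0]
force: [0.5, 0.3, 0.3]
grip_width: 0.46
```

```bash
python3 k.py
```

```text
t27.28 p [558.98 120.44 116.04] yaw 0.734 j6 0.843 levelrot [-0.0005  0.0004  0.    ] F [0.46 0.28 0.31] M [-0.002 -0.024  0.001] g 0.460
 Fjaw 0.10 Fx 0.53  jawdir [ 0.67  -0.742]
   blob [318.5 307.1] 624
   blob [324.3 337. ] 255
   centre [561.6 121.5 152. ] az -2.239 len 12.0
```

Emit:
play_rows:
  plan:
    - [0.6,0.6,-0.05,0,0,0,-1]
    - [0.6,0.6,-0.05,0,0,0,-1]
    - [0,0,0,0,0,0,-1]

```text
time_s: 27.58
eef_pos: [559.5, 120.9, 116.0]
ee_rot: [0.0, 0.934, 0.359, -0.001]
force: [-1.4, -1.3, 2.0]
grip_width: 0.46
```

```bash
python3 k.py
```

```text
t27.58 p [559.45 120.86 116.01] yaw 0.733 j6 0.847 levelrot [ 0.0015 -0.0023  0.    ] F [-1.42 -1.29  2.05] M [-0.375  0.454 -0.002] g 0.460
 Fjaw 0.00 Fx -1.92  jawdir [ 0.669 -0.743]
   blob [318.6 306.7] 619
   blob [324.3 337. ] 259
   centre [562.3 122.  152. ] az -2.245 len 12.1
```

Emit:
play_rows:
  plan:
    - [0,0,-0.05,0.001,-0.002,-0.12,-1]
    - [0,0,-0.05,0,0,-0.12,-1]
    - [0,0,-0.05,0,0,-0.12,-1]
    - [0,0,-0.05,0,0,-0.12,-1]
    - [0,0,0,0,0,0,-1]

```text
time_s: 28.05
eef_pos: [559.1, 121.5, 115.6]
ee_rot: [-0.001, 0.993, 0.116, -0.0]
force: [-0.9, -1.5, 1.5]
grip_width: 0.456
```

```bash
python3 k.py
```

```text
t28.05 p [559.08 121.49 115.65] yaw 0.233 j6 1.346 levelrot [-0.0011 -0.0008 -0.    ] F [-0.94 -1.49  1.49] M [-0.377  0.284 -0.021] g 0.456
 Fjaw 1.23 Fx -1.26  jawdir [ 0.231 -0.973]
   blob [318.4 307.4] 583
   blob [324.3 336.9] 262
   centre [562.  121.8 151.6] az -2.733 len 11.9
```

Emit:
play_rows:
  plan:
    - [0.1,0.1,-0.05,0,0,-0.12,-1]
    - [0,0.1,-0.05,0,0,-0.12,-1]
    - [0,0,-0.05,0,0,-0.12,-1]
    - [0,0,-0.05,0,0,-0.12,-1]
    - [0,0,0,0,0,0,-1]

```text
time_s: 28.52
eef_pos: [559.0, 122.0, 115.2]
ee_rot: [-0.001, 0.993, -0.12, -0.0]
force: [-1.3, -2.5, 1.6]
grip_width: 0.458
```

```bash
python3 k.py
```

```text
t28.52 p [559.01 121.97 115.24] yaw -0.241 j6 1.820 levelrot [-0.002  -0.0007 -0.    ] F [-1.29 -2.47  1.61] M [-0.361  0.242 -0.074] g 0.458
 Fjaw 2.70 Fx -0.67  jawdir [-0.238 -0.971]
   blob [318.3 307.4] 569
   blob [324.3 337. ] 253
   centre [561.9 121.5 151.3] az 3.078 len 11.9
```

Emit:
play_rows:
  plan:
    - [0,-0.2,-0.05,-0.002,0,-0.12,-1]
    - [0,0,-0.05,0,0,-0.12,-1]
    - [0,0,-0.05,0,0,-0.12,-1]
    - [0,0,-0.05,0,0,-0.12,-1]
    - [0,0,-0.05,0,0,-0.12,-1]

```text
time_s: 28.98
eef_pos: [559.2, 122.7, 114.8]
ee_rot: [-0.001, 0.917, -0.4, -0.0]
force: [-1.0, -0.8, 1.6]
grip_width: 0.454
```

Emit:
play_rows:
  plan:
    - [0,0,0,0,0,0,-1]
    - [0,0,0,0,0,0,-1]

```text
time_s: 29.15
eef_pos: [559.3, 122.7, 114.8]
ee_rot: [-0.001, 0.918, -0.396, 0.0]
force: [-2.1, -2.2, 0.9]
grip_width: 0.457
```

```bash
python3 k.py
```

```text
t29.15 p [559.31 122.66 114.85] yaw -0.814 j6 2.394 levelrot [-0.0018  0.0009  0.    ] F [-2.05 -2.2   0.86] M [-0.331  0.314 -0.042] g 0.457
 Fjaw 3.00 Fx 0.19  jawdir [-0.727 -0.687]
```

Emit:
play_rows:
  plan:
    - [-0.3,-0.3,0,-0.002,0.001,-0.09,-1]
    - [0,0,0,0,0,0,-1]
    - [0,0,0,0,0,0,-1]

```text
time_s: 29.45
eef_pos: [559.3, 122.6, 114.8]
ee_rot: [-0.0, 0.902, -0.431, 0.0]
force: [-0.6, -2.5, 1.4]
grip_width: 0.462
```

```bash
python3 k.py; python3 -c "
from h import *
c=optics.capture('wrist');s=optics.capture('scene')
cv2.imwrite('pics/fin.png',np.hstack([c['img'][150:400,120:520],cv2.resize(s['img'][165:227,345:407],(250,250),interpolation=2)]))"
```

```text
t29.45 p [559.31 122.61 114.76] yaw -0.891 j6 2.473 levelrot [-0.0004  0.0008  0.    ] F [-0.63 -2.48  1.36] M [-0.206  0.192 -0.009] g 0.462
 Fjaw 2.05 Fx 1.53  jawdir [-0.778 -0.629]
```

View pics/fin.png

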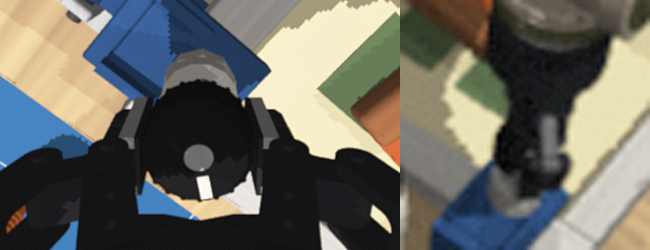

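The wrist view shows the knob at crop u 199 and the boss at 163 to 237 (middle 200), so the screw is upright in the jaw direction, with the hand level. I'll do a gentle pull test to confirm that the thread has caught.

Emit:
play_rows:
  plan:
    - [0,0,0.5,0,0,0,-1]
    - [0,0,0.5,0,0,0,-1]
    - [0,0,0.5,0,0,0,-1]
    - [0,0,0.5,0,0,0,-1]

```text
time_s: 29.93
eef_pos: [559.0, 122.9, 115.7]
ee_rot: [-0.001, 0.903, -0.43, -0.0]
force: [1.4, 0.4, -6.3]
grip_width: 0.457
```

Emit:
play_rows:
  plan:
    - [-0.1,-0.2,-0.4,0,0,0,-1]
    - [0,0,-0.4,0,0,0,-1]
    - [0,0,-0.2,0,0,0,-1]
    - [0,0,0,0,0,0,-1]
    - [0,0,0,0,0,0,-1]

```text
time_s: 30.35
eef_pos: [559.0, 122.7, 114.9]
ee_rot: [-0.001, 0.903, -0.43, -0.0]
force: [-0.9, -0.1, -1.5]
grip_width: 0.457
```

```bash
python3 k.py
```

```text
t30.35 p [559.04 122.72 114.94] yaw -0.888 j6 2.469 levelrot [-0.0013  0.0001  0.    ] F [-0.88 -0.12 -1.47] M [-0.075 -0.059 -0.016] g 0.457
 Fjaw 0.75 Fx -0.46  jawdir [-0.776 -0.631]
```

The pull met about 6 N after roughly 0.9 mm, which is the stated end play, so the thread is caught. Forces are now near zero, so I'm handing in.

```bash
python3 -c "
from rig import ctrl
print(ctrl.finish_job())"
```

```text
the job is handed in; nothing more can be done
None
```

The loose (left) screw is started and sits one full turn in. The gripper is still holding its knob, and the job was handed in at 30.4 s of the 72 s allowed.

**What I did:** I missed the first drop. The hand was carrying the screw's weight when it passed, at about 0.34 of a turn back. I kept turning backward, with several regrasps, to the next passage one turn later. There the upward force fell from 2.9 N to about 0 and the screw came down about 4.4 mm. From that drop point I turned it forward one full turn, with one regrasp.

**Last checks:**
- **Turn:** the mark ended at 2.43 rad, against a target of 2.42. The drop angle itself is known to about ±0.06 rad.
- **Depth:** the hand went down about 5.15 mm over the 6.6 rad of forward turning, where the pitch predicts 5.27 mm.
- **Thread caught:** a gentle pull rose about 0.9 mm, the stated end play, and then met 6.3 N.
- **Upright:** the hand is level to about 0.001 rad, and knob and boss line up within about 1 px in the jaw direction. I did not check the other direction by eye.
- **Final forces:** under 2 N.

**What disagreed:**
- The camera fix of the knob was 1–3 mm off the axis found from how the hand moved while turning, so I regrasped to centre it.
- The drop measured about 4.4 mm instead of 5 mm, probably from the grip slipping or flexing.
- I did not recheck the squeegee, jar, tape roll and palette knife at the end, but the arm stayed clear of them.

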